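# Spring the weight box open and put the valve core tool away

## Robot

A 7-joint arm with a two-finger parallel gripper is mounted at the origin on the work surface. World frame = base frame: x ahead of the robot, y to its left, z up, the work surface at z = 0. Lengths are in m, angles in rad, forces in N, time in s.
With the tool pointing down it reaches from about 0.425 to 0.95 m from the base axis. Payload 4.7 kg.
Tool frame: the origin (TCP) lies at the very end of the fingers, on their centre line; the grasp point (between the pads) lies 19 mm behind it; z points along the fingers, y is the line along which they close (so a half turn about z gives the same grasp; the last joint's range is limited). The gripper opens to 87 mm and grips with 3 to 60 N. Pads are 19 mm wide; open, the fingers measure 117 mm over their backs; the gripper's body (75 mm by 190 mm) begins 51 mm behind the grasp point.
Start: joints at [-1.377, 0.469, -0.049, 1.532, 0.024, 1.141, -0.082], TCP at [0.149, 0.658, 0.223] pointing down, gripper open.
Joint ranges: [-2.59, 2.59], [-0.33, 1.99], [-1.39, 1.29], [0.1, 2.45], [-1.04, 4.18], [0.21, 1.99], [-2.66, 2.66]. Speed limits (rad/s): [2.57, 2.57, 3.14, 3.14, 3.14, 3.14, 3.14].

## Interface

Orientations are given as a unit quaternion [w, x, y, z].
In Python, from plant import get_obs, imaging, bot, finder gives the robot as it stands.
- The arm moves only by the tool arm_command, never from a script. Its argument "plan" is text: rows parted by semicolons, each of 7 numbers parted by spaces: the shift along the tool's x, y, z in units of 20 mm (1.0 is 20 mm), then the turn, a rotation vector about the tool's x, y, z in units of 6 degrees (1.0 is 6 degrees), then the closure, from -1 (fully open) to 1 (shut). A call has 1 to 8 rows; each row shifts and turns the commanded pose from where the row before left it, along the tool's axes as they then stand; what a row does not reach is not made up. A row lasts 1/12 s, in which the tool goes at most 41.7 mm and 7.16 degrees, less where a joint would pass 70% of its speed; a pose out of reach is approached as far as the arm can. A call with a number of a shift or a turn outside -1 to 1 is refused whole. A call with a gripper value outside its range is refused whole. The fingers move at their own pace and stop on an object; "newtons" is the grip in N (left out, the last holds). Time passes only in rows, so rows that do not move let the fingers close. It gives the time, the measured TCP pose, the force, the opening and the grip force at its end, in the units of the state.
- get_obs(): the state, without advancing time (a new reading comes with each control period).
- imaging.get_image(name): name is "scene" or "top"; returns the picture (420x560x3 uint8, red, green, blue); there is no depth.
- imaging.camera_params(name): a dict with "fx", "fy", "cx", "cy" (pixels), "k1" (the pictures are not rectified: a ray, as slopes to the right and down, at radius r is drawn at 1 + k1 r^2 times it, then the intrinsics apply), "extrinsics" (4x4, takes a point from camera to world coordinates). Camera axes: x right, y up, looking along -z (the intrinsics and any distortion apply to the point x, -y, -z); pixel columns grow to the right and rows downward; lengths in m; the calibration is good to about 2 mm. A picture is of the moment at which its call begins. camera_params takes no time and is no camera call.
- bot.hand_in(): hands the job in; it is judged then, once.
Trained networks look in the newest picture that a camera, given by its name, has taken for a name from the list of things; names that differ only in an ending like _2 or _b are one class to them, and where a whole thing is asked for, a point or a joint stands for the part that bears it (a point fixed in the world has none). Each returns a list of dicts, best first, with "conf" (0 to 1); they miss things now and then, are a little off and sometimes report something else, mostly with a low value. They report only what shows in the picture. A call takes as long as a camera call. They do not tell look-alikes from the thing itself.
- finder.look_for(camera, query): "point" ([x, y, z] in m, in the coordinates of the camera as it stood for that picture, good to about 4 mm: the middle of the surface that is visible of it).
The state is a dict: "time_s": time; "joint_positions": joint angles; "qvel": joint speeds; "joint_torque": joint torques, N m; "tcp_pos": TCP position; "tcp_rot": TCP orientation; "contact_force": force on the tool from outside, world axes, zero at the start; "moment": the same for the moment, N m; "finger_gap": finger opening in m; "grip_force": force on a finger pad.
Only numpy, scipy, OpenCV 4.12 (cv2) and the standard library are available. Lean on these libraries where they do the work, as an engineer would, in place of code of your own. Each camera call takes 0.05 s, during which the arm holds its last target. There are 200 camera calls.

## Task

Press the black latch plate on the sloping front of the grey weight box and let its lid spring fully open by itself, without touching the lid. Then pick up the brass valve core tool, lower it (do not drop it) into the wide empty compartment so that it lies flat on the floor there, and leave it with the lid standing open. Leave the other things on the counter where they are.

Things in the scene. Friction and masses are not known exactly. Their poses are not given: they have to be found in the camera images.
- weightbox: Grey plastic weight box, fixed. Origin under its case's centre; x to its back (hinge side), y to its left, z up. Case 170 (x) x 210 (y) x 100 mm high, walls 5 mm. A divider at y = +37.5 mm parts a narrow compartment of steel weights (+y) from a wide empty one (-y). In front (-x, roughly to the robot's right) a latch housing 130 mm wide slopes 40 degrees down to x = -143 mm.
- latch_face (a point): Centre of the outer face of the black ribbed latch plate: 125 mm in front of the box origin, 55 mm up. Plate 80 mm (y) x 44 mm up the slope (its x), 14 mm proud. Its z: outward normal, to the front and up, 40 degrees from vertical. The shut lid's front edge is straight above, 45 mm higher, so a vertical tool blocks the lid; one along the normal, pressing a few mm below centre, is clear of it.
- latch (a joint): Travel of the latch plate into the housing, m: 0 = out, 0.010 = fully in. Spring: 2 N at the start, 4.5 N fully in, returns by itself. The lid is let go at 0.006 to 0.007.
- lid (a joint): Lid angle, rad: 0 = shut, level; 1.85 = fully open, leaning back. Once let go it springs up by itself within 2 s and stays. Clear pane in a grey frame, 210 mm from hinge to front lip, 210 mm wide, 8 mm thick; hinge along the top of the back wall (85 mm behind the box origin, 100 mm up). Shut, its lip overhangs the case by 40 mm above the latch plate.
- lid_lip (a point): Middle of the lid's front edge, 210 mm from the hinge.
- tray (a point): Centre of the floor of the wide empty compartment, 65 mm above the counter; axes as the box. The compartment is 160 mm (x) by 135 mm (y) inside and 35 mm deep, open at the top once the lid is up.
- coretool_mid (a point): Grip point of the brass valve core tool, near its balance point, half-way up (11 mm above what it lies on). The tool is 130 mm long along its x: a ribbed square handle 80 mm long, 22 mm wide and high, from 45 mm behind this point to 35 mm ahead, then a thin round shank (14 mm) with a forked tip, 85 mm ahead of this point. z is up. About 0.2 kg.
- coretool_butt (a point): Middle of the handle's end of the core tool, 45 mm behind the grip point.
- coretool_tip (a point): Middle of the forked end of the core tool, 85 mm ahead of the grip point.
- stem: Bystander: red rubber valve stem standing upright, foot 44 mm across, 61 mm tall; origin under its foot.
- cone: Bystander: steel bead seater cone standing on its wide end, 100 mm across, 90 mm tall; origin under its centre.
- regulator: Bystander: chrome pressure regulator with a black ribbed knob, fixed to the counter, 160 mm tall, 132 mm wide along its y, gauge on its +x side; origin under its foot.
Not all that is in view belongs to the job. Of the things shaped like the part that bears coretool_mid, the brass one is meant.

How it is judged:
By the outcome, as a careful person would: the job done as asked, in the order asked, and still so for the second after the job is handed in, with the robot touching nothing.
It also fails if it takes over 61 s, if anything falls off the work surface, if the arm or the gripper's body presses on something with over 40 N, if the wrist force passes 120 N, or if a joint passes its speed limit or range.

## Working session

There is one attempt and no reset: what is moved stays moved. The work goes in short steps, Python scripts to look and compute and a tool call to move; the robot and the scene stay as the last step left them, time stands still between calls to the robot, and variables do not carry over. Pictures are saved under pics/ and viewed, at most 10 in all, crops included, and the job is handed in when it is done.

Besides the shell and the picture viewer there is one more tool, called after "Emit:" by a JSON object that holds its "method" and its "body". arm_command: Moves the arm, as the interface text tells. Shifts and turns lie within -1 to 1; 1 stands for 20 mm of shift or 6 degrees of turn. Its arguments: {"type":"object","properties":{"plan":{"type":"string"},"newtons":{"type":"number"}},"required":["plan"]}

```bash
mkdir -p pics; cat > h.py <<'E'
import numpy as np, cv2
from plant import get_obs, imaging, bot, finder
from scipy.spatial.transform import Rotation as R
def world(cam,p):
    T=np.array(imaging.camera_params(cam)["extrinsics"]); return T[:3,:3]@np.array(p)+T[:3,3]
def proj(cam,P):
    c=imaging.camera_params(cam);T=np.array(c["extrinsics"]);q=T[:3,:3].T@(np.array(P)-T[:3,3])
    u=np.array([q[0],-q[1]])/-q[2]; u=u*(1+c["k1"]*(u@u)); return np.array([c["fx"]*u[0]+c["cx"],c["fy"]*u[1]+c["cy"]])
def onplane(cam,px,z):
    from scipy.optimize import least_squares
    return np.r_[least_squares(lambda a:proj(cam,[a[0],a[1],z])-px,[0.6,0]).x,z]
def save(cam,name):
    im=imaging.get_image(cam); cv2.imwrite('pics/'+name,im[:,:,::-1]); return im
E
python3 - <<'E'
from h import *
a=save('scene','s0.png'); b=save('top','t0.png')
cv2.imwrite('pics/a.png',cv2.resize(np.vstack([a,b]),None,fx=.7,fy=.7)[:,:,::-1])
for c in('scene','top'):
    print(c,np.round(np.array(imaging.camera_params(c)["extrinsics"])[:3,3],3))
    for q in('weightbox','latch_face','lid_lip','tray','coretool_mid','coretool_butt','coretool_tip','stem','cone','regulator'):
        for d in finder.look_for(c,q)[:3]:
            w=world(c,d['point']); print(q,round(d['conf'],2),w.round(3),proj(c,w).round())
o=get_obs();print(o['time_s'],o['tcp_rot'])
E
```

```text
scene [ 1.331 -0.507  1.313]
weightbox 0.55 [0.604 0.132 0.107] [351. 206.]
latch_face 0.71 [0.584 0.047 0.057] [324. 222.]
lid_lip 0.74 [0.604 0.129 0.107] [350. 206.]
lid_lip 0.68 [0.581 0.147 0.108] [350. 199.]
tray 0.86 [0.606 0.134 0.108] [352. 206.]
coretool_mid 0.76 [ 0.569 -0.528  0.021] [160. 305.]
coretool_mid 0.7 [ 0.461 -0.256  0.021] [225. 241.]
coretool_mid 0.65 [ 0.318 -0.351  0.015] [182. 224.]
coretool_butt 0.84 [ 0.57  -0.53   0.019] [159. 306.]
coretool_butt 0.77 [ 0.458 -0.253  0.02 ] [226. 240.]
coretool_butt 0.6 [ 0.318 -0.35   0.019] [182. 223.]
coretool_tip 0.81 [ 0.564 -0.53   0.018] [159. 305.]
coretool_tip 0.76 [ 0.461 -0.256  0.02 ] [226. 241.]
coretool_tip 0.63 [ 0.431 -0.103  0.019] [262. 216.]
stem 0.72 [ 0.524 -0.379  0.027] [199. 271.]
cone 0.87 [ 0.702 -0.23   0.042] [268. 291.]
cone 0.54 [0.58  0.045 0.059] [323. 221.]
regulator 0.96 [0.57  0.429 0.095] [416. 167.]
top [ 0.435 -0.044  1.045]
weightbox 0.79 [0.576 0.144 0.103] [200. 179.]
weightbox 0.7 [0.579 0.04  0.049] [244. 182.]
weightbox 0.53 [0.552 0.425 0.095] [ 89. 188.]
latch_face 0.59 [0.582 0.038 0.046] [245. 181.]
lid_lip 0.72 [0.577 0.147 0.108] [199. 178.]
lid_lip 0.35 [0.579 0.035 0.05 ] [246. 182.]
lid_lip 0.32 [ 0.457 -0.251  0.02 ] [352. 230.]
tray 0.69 [0.573 0.139 0.109] [202. 180.]
coretool_mid 0.91 [ 0.424 -0.106  0.019] [298. 242.]
coretool_mid 0.65 [ 0.555 -0.523  0.024] [455. 195.]
coretool_mid 0.63 [ 0.455 -0.254  0.02 ] [354. 231.]
coretool_butt 0.77 [ 0.457 -0.257  0.022] [355. 230.]
coretool_butt 0.65 [ 0.315 -0.345  0.021] [388. 284.]
coretool_butt 0.62 [ 0.43  -0.098  0.022] [295. 239.]
coretool_tip 0.9 [ 0.56  -0.527  0.018] [455. 193.]
coretool_tip 0.84 [ 0.423 -0.1    0.023] [296. 242.]
coretool_tip 0.81 [ 0.455 -0.253  0.02 ] [353. 231.]
stem 0.78 [ 0.514 -0.37   0.025] [397. 209.]
cone 0.64 [ 0.67  -0.214  0.041] [340. 150.]
1.1 [-2.34992941e-05  1.11189639e-01  9.93799207e-01  2.02814195e-05]
```

View pics/s0.png

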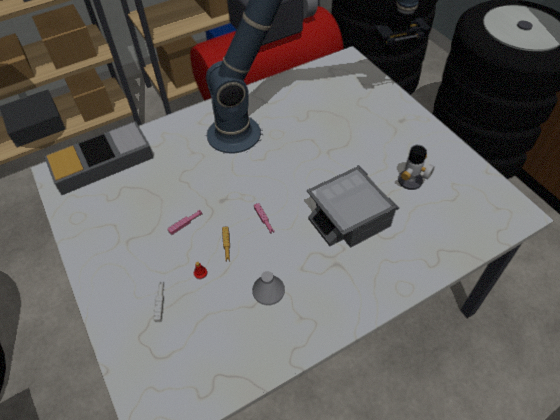

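View pics/t0.png

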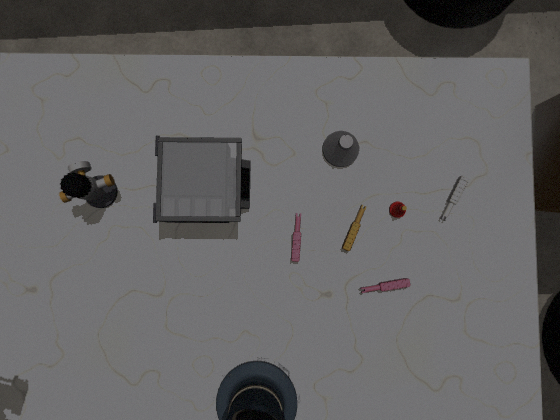

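The top image shows four tool-shaped things: yellow (354,230), pink (297,238), pink (385,286) and silver-grey (453,199). Yellow fits brass. The box's latch faces right (-y) at (245,183), and its weights are in the lower row (-x world). I'll confirm this in an enlarged crop.

```bash
python3 - <<'E'
from h import *
b=cv2.imread('pics/t0.png')
c1=cv2.resize(b[170:300,280:480],None,fx=4,fy=4,interpolation=cv2.INTER_CUBIC)
c2=cv2.resize(b[125:245,145:265],None,fx=4,fy=4,interpolation=cv2.INTER_CUBIC)
cv2.imwrite('pics/c1.png',cv2.convertScaleAbs(c1,alpha=1.8));cv2.imwrite('pics/c2.png',cv2.convertScaleAbs(c2,alpha=1.8))
for cam,f in(('top','t0'),('scene','s0')):
    im=cv2.imread(f'pics/{f}.png');h=cv2.cvtColor(im,cv2.COLOR_BGR2HSV)
    m=cv2.inRange(h,(15,110,60),(32,255,255))
    if cam=='top': m[:,:320]=0;m[:,380:]=0
    else: m[:215]=0;m[270:]=0;m[:,:210]=0;m[:,240:]=0
    y,x=np.nonzero(m);P=np.array([onplane(cam,[a,b_],.011)[:2] for a,b_ in zip(x,y)])
    mu=P.mean(0);u=np.linalg.svd(P-mu,full_matrices=False)[2][0];t=(P-mu)@u
    print(cam,len(x),'ends',mu+u*t.min(),mu+u*t.max(),'ang',np.degrees(np.arctan2(u[1],u[0])))
E
```

```text
Traceback (most recent call last):
  File "h.py", line 11, in onplane
    return np.r_[least_squares(lambda a:proj(cam,[a[0],a[1],z])-px,[0.6,0]).x,z]
                 ~~~~~~~~~~~~~^^^^^^^^^^^^^^^^^^^^^^^^^^^^^^^^^^^^^^^^^^^^^
  File "h.py", line 11, in <lambda>
    return np.r_[least_squares(lambda a:proj(cam,[a[0],a[1],z])-px,[0.6,0]).x,z]
                                        ~~~~^^^^^^^^^^^^^^^^^^^
  File "h.py", line 7, in proj
    c=imaging.camera_params(cam);T=np.array(c["extrinsics"]);q=T[:3,:3].T@(np.array(P)-T[:3,3])
ValueError: time passes only in moves, steps and waits
```

View pics/c1.png

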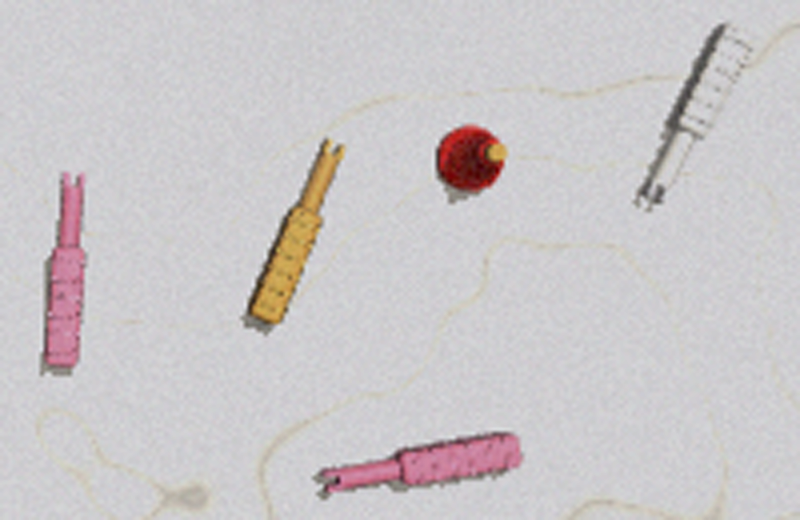

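View pics/c2.png

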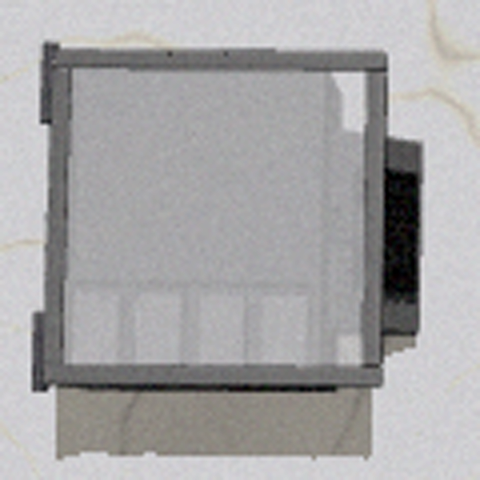

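Of the candidates in the crop (brass-yellow, two pink, one silver), only the yellow one is brass. Its butt is at full-image pixel (346,249.5) and its forked tip at (363,206). The box crop shows the lid corners clearly and the latch on the right.

```bash
python3 - <<'E'
s=open('h.py').read()
s=s.replace("def world","C={c:imaging.camera_params(c) for c in('scene','top')}\ndef world",1).replace('imaging.camera_params(cam)','C[cam]')
open('h.py','w').write(s)
E
python3 - <<'E'
from h import *
for n,p,z in(('butt',(346.2,249.5),.011),('tip',(363.2,206.2),.011),('stem',(397,210),.03)): print(n,onplane('top',p,z).round(4))
Q={k:onplane('top',p,.106) for k,p in dict(f_t=(241.3,138),f_b=(240.7,221.5),b_t=(157.5,138),b_b=(156.8,222)).items()}
for k in Q: print(k,Q[k].round(4))
bx=(Q['f_t']+Q['f_b'])/2-(Q['b_t']+Q['b_b'])/2; L=np.linalg.norm(bx); e=-bx/L
e2=(Q['f_b']+Q['b_b']-Q['f_t']-Q['b_t']); y=np.array([-e2[1],e2[0],0]);y/=np.linalg.norm(y)
print('len',L,'wid',np.linalg.norm(e2)/2,'yaw',np.degrees(np.arctan2(e[1],e[0])),np.degrees(np.arctan2(y[1],y[0])))
ctr=sum(Q.values())/4; O=ctr+e*0.020; O[2]=0   # lid centre is 20 mm in front of box origin
print('origin',O,'latch',O-e*.125+[0,0,.055])
# direct latch plate centre
print('latch px',onplane('top',(145+402/4,125+233/4),.055))
T=np.array(C['scene']['extrinsics'])
for d in finder.look_for('top','coretool_mid')[:0]:pass
for P in(O+[0,0,.108]-e*.125,O-e*.125+[0,0,.055],O+e*.085+[0,0,.108]): print(proj('scene',P).round(1),proj('top',P).round(1))
E
```

```text
butt [ 0.4045 -0.2358  0.011 ]
tip [ 0.5219 -0.2819  0.011 ]
stem [ 0.5113 -0.367   0.03  ]
f_t [0.6811 0.0436 0.106 ]
f_b [0.4722 0.041  0.106 ]
b_t [0.6786 0.2538 0.106 ]
b_b [0.4681 0.2479 0.106 ]
len 0.2085528562764275 wid 0.20976864365544134 yaw 90.89398258005174 -88.84171358629865
origin [0.57470015 0.16658283 0.        ] latch [0.57665044 0.04159805 0.055     ]
latch px [0.57435526 0.03502463 0.055     ]
[322.5 211.5] [241.2 179.3]
[321.8 221.4] [243.  182.3]
[375.2 184.8] [156.6 179.5]
```

```bash
cat >> h.py <<'E'
a=np.radians(91); e=np.array([np.cos(a),np.sin(a),0]); O=np.array([.5747,.1666,0]); yb=np.array([-e[1],e[0],0]); Z=np.array([0,0,1.])
n=-e*np.sin(np.radians(40))+Z*np.cos(np.radians(40))
def rot(y,z): return np.c_[np.cross(y,z),y,z]
RP=rot(-yb,-n)                      # press
def down(deg): return rot(np.array([np.cos(np.radians(deg)),np.sin(np.radians(deg)),0]),-Z)
PP=O-e*.125+Z*.055+.005*(-e*np.cos(np.radians(40))-Z*np.sin(np.radians(40)))
def pose():
    o=get_obs();q=o['tcp_rot'];return np.array(o['tcp_pos']),R.from_quat([q[1],q[2],q[3],q[0]]).as_matrix()
def plan(way,g,start=None):         # way: list of (pos,R)
    p,r=start or pose(); out=[]
    for P,M in way:
        P=np.array(P);w=R.from_matrix(r.T@M).as_rotvec()
        N=max(1,int(np.ceil(max(np.abs(r.T@(P-p)).max()/.0195,np.linalg.norm(P-p)/.0195,np.linalg.norm(w)/np.radians(5.9))-1e-6)))
        for i in range(N):
            ri=r@R.from_rotvec(w*i/N).as_matrix(); s=ri.T@(P-p)/N/.02; t=w/N/np.radians(6)
            out.append(' '.join(f'{v:.2f}'.rstrip('0').rstrip('.').replace('-0','-0') or '0' for v in [*s,*t])+f' {g}')
        p,r=P,M
    for i in range(0,len(out),8): print('; '.join(out[i:i+8]))
E
python3 - <<'E'
from h import *
print(PP,n)
plan([([.28,.5,.36],down(60)),([.577,-.07,.34],RP),(PP+n*.12,RP)],1)
E
```

```text
[0.5769484  0.0377894  0.05178606] [ 0.01121819 -0.64268971  0.76604444]
-0.63 -0.48 -0.53 0 -0 0.22 1; -0.64 -0.47 -0.53 0 -0 0.22 1; -0.65 -0.45 -0.53 0 -0 0.22 1; -0.66 -0.44 -0.53 0 -0 0.22 1; -0.67 -0.42 -0.53 0 -0 0.22 1; -0.68 -0.41 -0.53 0 -0 0.22 1; -0.69 -0.39 -0.53 0 -0 0.22 1; -0.7 -0.38 -0.53 0 -0 0.22 1
-0.7 -0.36 -0.53 0 -0 0.22 1; -0.71 -0.34 -0.53 0 -0 0.22 1; -0.72 -0.33 -0.53 0 -0 0.22 1; -0.73 -0.31 -0.53 0 -0 0.22 1; -0.73 -0.29 -0.53 0 -0 0.22 1; -0.82 -0.52 0.03 -0.1 0.18 0.29 1; -0.84 -0.5 0.01 -0.1 0.18 0.29 1; -0.85 -0.47 -0.01 -0.1 0.18 0.29 1
-0.86 -0.45 -0.03 -0.1 0.18 0.29 1; -0.88 -0.42 -0.06 -0.1 0.18 0.29 1; -0.89 -0.39 -0.08 -0.1 0.18 0.29 1; -0.9 -0.37 -0.1 -0.1 0.18 0.29 1; -0.91 -0.34 -0.12 -0.1 0.18 0.29 1; -0.91 -0.31 -0.14 -0.1 0.18 0.29 1; -0.92 -0.28 -0.16 -0.1 0.18 0.29 1; -0.92 -0.25 -0.18 -0.1 0.18 0.29 1
-0.93 -0.22 -0.2 -0.1 0.18 0.29 1; -0.93 -0.19 -0.22 -0.1 0.18 0.29 1; -0.93 -0.16 -0.24 -0.1 0.18 0.29 1; -0.93 -0.13 -0.26 -0.1 0.18 0.29 1; -0.93 -0.1 -0.28 -0.1 0.18 0.29 1; -0.92 -0.07 -0.3 -0.1 0.18 0.29 1; -0.92 -0.04 -0.32 -0.1 0.18 0.29 1; -0.91 -0.01 -0.34 -0.1 0.18 0.29 1
-0.91 0.02 -0.35 -0.1 0.18 0.29 1; -0.9 0.06 -0.37 -0.1 0.18 0.29 1; -0.89 0.09 -0.39 -0.1 0.18 0.29 1; -0.88 0.12 -0.4 -0.1 0.18 0.29 1; -0.87 0.15 -0.42 -0.1 0.18 0.29 1; -0.85 0.18 -0.43 -0.1 0.18 0.29 1; -0.84 0.21 -0.45 -0.1 0.18 0.29 1; -0.83 0.24 -0.46 -0.1 0.18 0.29 1
-0.81 0.27 -0.47 -0.1 0.18 0.29 1; -0.79 0.3 -0.49 -0.1 0.18 0.29 1; -0.77 0.32 -0.5 -0.1 0.18 0.29 1; -0.75 0.35 -0.51 -0.1 0.18 0.29 1; -0.73 0.38 -0.52 -0.1 0.18 0.29 1; -0.71 0.41 -0.53 -0.1 0.18 0.29 1; -0.47 0.01 0.77 0 0 0 1; -0.47 0.01 0.77 0 0 0 1
-0.47 0.01 0.77 0 0 0 1; -0.47 0.01 0.77 0 0 0 1; -0.47 0.01 0.77 0 0 0 1; -0.47 0.01 0.77 0 0 0 1; -0.47 0.01 0.77 0 0 0 1; -0.47 0.01 0.77 0 0 0 1; -0.47 0.01 0.77 0 0 0 1; -0.47 0.01 0.77 0 0 0 1
-0.47 0.01 0.77 0 0 0 1
```

Emit:
{"method": "arm_command", "body": {"plan": "-0.65 -0.45 -0.55 0 0 0.2 1; -0.65 -0.45 -0.55 0 0 0.2 1; -0.65 -0.45 -0.55 0 0 0.2 1; -0.65 -0.45 -0.55 0 0 0.2 1; -0.7 -0.4 -0.55 0 0 0.2 1; -0.7 -0.4 -0.55 0 0 0.2 1; -0.7 -0.4 -0.55 0 0 0.2 1; -0.7 -0.4 -0.55 0 0 0.2 1", "newtons": 20}}

```text
time_s: 1.82
tcp_pos: [0.2339, 0.5602, 0.312]
tcp_rot: [0.0, 0.195, 0.981, 0.0]
contact_force: [-0.1, -0.2, -0.3]
finger_gap: 0.0415
grip_force: 0.0
```

Emit:
{"method": "arm_command", "body": {"plan": "-0.7 -0.35 -0.5 0 0 0.2 1; -0.7 -0.35 -0.5 0 0 0.2 1; -0.7 -0.35 -0.5 0 0 0.2 1; -0.7 -0.35 -0.5 0 0 0.2 1; -0.75 -0.3 -0.5 0 0 0.2 1; -0.8 -0.5 0 -0.1 0.2 0.3 1; -0.85 -0.5 0 -0.1 0.2 0.3 1; -0.85 -0.45 0 -0.1 0.2 0.3 1"}}

```text
time_s: 2.48
tcp_pos: [0.3123, 0.4497, 0.3599]
tcp_rot: [-0.027, 0.291, 0.956, 0.024]
contact_force: [0.0, -0.3, 0.4]
finger_gap: 0.0005
grip_force: 0.0
```

Emit:
{"method": "arm_command", "body": {"plan": "-0.85 -0.45 0 -0.1 0.2 0.3 1; -0.9 -0.4 -0.05 -0.1 0.2 0.3 1; -0.9 -0.4 -0.1 -0.1 0.2 0.3 1; -0.9 -0.35 -0.1 -0.1 0.2 0.3 1; -0.9 -0.35 -0.1 -0.1 0.2 0.3 1; -0.9 -0.3 -0.15 -0.1 0.2 0.3 1; -0.9 -0.3 -0.15 -0.1 0.2 0.3 1; -0.9 -0.25 -0.2 -0.1 0.2 0.3 1"}}

```text
time_s: 3.15
tcp_pos: [0.3861, 0.3132, 0.3532]
tcp_rot: [-0.097, 0.407, 0.905, 0.084]
contact_force: [-0.5, 1.0, 0.2]
finger_gap: 0.0004
grip_force: 0.0
```

Emit:
{"method": "arm_command", "body": {"plan": "-0.9 -0.2 -0.2 -0.1 0.2 0.3 1; -0.9 -0.2 -0.2 -0.1 0.2 0.3 1; -0.9 -0.15 -0.25 -0.1 0.2 0.3 1; -0.9 -0.15 -0.25 -0.1 0.2 0.3 1; -0.9 -0.1 -0.3 -0.1 0.2 0.3 1; -0.9 -0.05 -0.3 -0.1 0.2 0.3 1; -0.9 -0.05 -0.3 -0.1 0.2 0.3 1; -0.9 0 -0.35 -0.1 0.2 0.3 1"}}

```text
time_s: 3.82
tcp_pos: [0.4569, 0.1791, 0.3461]
tcp_rot: [-0.165, 0.512, 0.831, 0.143]
contact_force: [-0.1, 0.3, 0.4]
finger_gap: 0.0004
grip_force: 0.0
```

```bash
python3 - <<'E'
from h import *
plan([([.577,-.07,.34],RP),(PP+n*.10,RP)],1)
E
```

```text
-0.84 -0 -0.37 -0.11 0.16 0.26 1; -0.84 0.02 -0.38 -0.11 0.16 0.26 1; -0.83 0.05 -0.4 -0.11 0.16 0.26 1; -0.82 0.08 -0.41 -0.11 0.16 0.26 1; -0.81 0.1 -0.42 -0.11 0.16 0.26 1; -0.8 0.13 -0.43 -0.11 0.16 0.26 1; -0.79 0.16 -0.44 -0.11 0.16 0.26 1; -0.78 0.18 -0.46 -0.11 0.16 0.26 1
-0.77 0.21 -0.47 -0.11 0.16 0.26 1; -0.75 0.24 -0.48 -0.11 0.16 0.26 1; -0.74 0.26 -0.48 -0.11 0.16 0.26 1; -0.72 0.29 -0.49 -0.11 0.16 0.26 1; -0.71 0.31 -0.5 -0.11 0.16 0.26 1; -0.69 0.34 -0.51 -0.11 0.16 0.26 1; -0.67 0.36 -0.52 -0.11 0.16 0.26 1; -0.43 0.01 0.79 0 0 0 1
-0.43 0.01 0.79 0 0 0 1; -0.43 0.01 0.79 0 0 0 1; -0.43 0.01 0.79 0 0 0 1; -0.43 0.01 0.79 0 0 0 1; -0.43 0.01 0.79 0 0 0 1; -0.43 0.01 0.79 0 0 0 1; -0.43 0.01 0.79 0 0 0 1; -0.43 0.01 0.79 0 0 0 1
-0.43 0.01 0.79 0 0 0 1; -0.43 0.01 0.79 0 0 0 1; -0.43 0.01 0.79 0 0 0 1
```

Emit:
{"method": "arm_command", "body": {"plan": "-0.85 0 -0.35 -0.1 0.15 0.25 1; -0.85 0 -0.4 -0.1 0.15 0.25 1; -0.85 0.05 -0.4 -0.1 0.15 0.25 1; -0.8 0.1 -0.4 -0.1 0.15 0.25 1; -0.8 0.1 -0.4 -0.1 0.15 0.25 1; -0.8 0.15 -0.45 -0.1 0.15 0.25 1; -0.8 0.15 -0.45 -0.1 0.15 0.25 1; -0.8 0.2 -0.45 -0.1 0.15 0.25 1"}}

```text
time_s: 4.48
tcp_pos: [0.5223, 0.0466, 0.343]
tcp_rot: [-0.209, 0.592, 0.755, 0.191]
contact_force: [0.1, 0.0, -0.3]
finger_gap: 0.0003
grip_force: 0.0
```

Emit:
{"method": "arm_command", "body": {"plan": "-0.75 0.2 -0.45 -0.1 0.2 0.3 1; -0.75 0.25 -0.5 -0.1 0.2 0.3 1; -0.75 0.25 -0.5 -0.1 0.2 0.3 1; -0.7 0.3 -0.5 -0.15 0.2 0.3 1; -0.7 0.3 -0.5 -0.15 0.2 0.3 1; -0.7 0.35 -0.5 -0.15 0.2 0.3 1; -0.7 0.35 -0.5 -0.1 0.2 0.3 1; 0 0 0 0 0 0 1"}}

```text
time_s: 5.15
tcp_pos: [0.578, -0.073, 0.3372]
tcp_rot: [-0.255, 0.667, 0.657, 0.242]
contact_force: [-0.5, -0.2, -0.3]
finger_gap: 0.0005
grip_force: 0.0
```

```bash
python3 - <<'E'
from h import *
print(pose()[0].round(4),np.round(get_obs()['joint_positions'],2))
plan([(PP+n*.08,RP)],1)
E
```

```text
[ 0.578  -0.073   0.3372] [-0.09  0.45  0.68  1.59 -0.84  1.68  0.7 ]
-0.43 0.02 0.87 -0 -0.02 -0.03 1; -0.43 0.02 0.87 -0 -0.02 -0.03 1; -0.43 0.02 0.87 -0 -0.02 -0.03 1; -0.42 0.02 0.87 -0 -0.02 -0.03 1; -0.42 0.01 0.87 -0 -0.02 -0.03 1; -0.42 0.01 0.87 -0 -0.02 -0.03 1; -0.42 0.01 0.87 -0 -0.02 -0.03 1; -0.42 0.01 0.87 -0 -0.02 -0.03 1
-0.42 0.01 0.87 -0 -0.02 -0.03 1; -0.42 0.01 0.87 -0 -0.02 -0.03 1; -0.41 0.01 0.87 -0 -0.02 -0.03 1; -0.41 0 0.87 -0 -0.02 -0.03 1
```

Emit:
{"method": "arm_command", "body": {"plan": "-0.45 0 0.85 0 0 0 1; -0.45 0 0.85 0 0 0 1; -0.4 0 0.85 0 0 0 1; -0.4 0 0.85 0 0 0 1; -0.4 0 0.85 0 0 0 1; -0.4 0 0.85 0 0 0 1; -0.4 0 0.9 0 -0.1 -0.2 1; -0.4 0 0.9 0 -0.1 -0.2 1"}}

```text
time_s: 5.82
tcp_pos: [0.5747, -0.0264, 0.1908]
tcp_rot: [-0.244, 0.652, 0.676, 0.241]
contact_force: [0.4, 0.6, -0.0]
finger_gap: -0.0001
grip_force: 0.0
```

Emit:
{"method": "arm_command", "body": {"plan": "-0.4 0 0.85 0 0 0 1; -0.4 0 0.85 0 0 0 1; -0.4 0 0.85 0 0 0 1; 0 0 0 0 0 0 1; 0 0 0 0 0 0 1"}}

```text
time_s: 6.23
tcp_pos: [0.5743, -0.0117, 0.1367]
tcp_rot: [-0.245, 0.652, 0.676, 0.24]
contact_force: [-0.1, 0.1, 0.5]
finger_gap: 0.0005
grip_force: 0.0
```

```bash
python3 - <<'E'
from h import *
p,r=pose()
print((RP.T@(p-PP)).round(4),np.degrees(R.from_matrix(r.T@RP).as_rotvec()).round(1),np.round(get_obs()['joint_positions'],2))
for c in('top','scene'): 
    im=save(c,f'p_{c}.png')
    for d in finder.look_for(c,'latch_face')[:2]: print(c,d['conf'],world(c,d['point']).round(4))
    u=proj(c,p).astype(int);print(u);x,y=max(u[0]-60,0),max(u[1]-50,0)
    cr=cv2.resize(im[y:y+100,x:x+120],None,fx=5,fy=5)[:,:,::-1]
    cv2.imwrite(f'pics/q_{c}.png',cv2.convertScaleAbs(cr,alpha=1.8))
E
```

```text
[ 0.0167 -0.0035 -0.0968] [-0.4 -0.2  0.9] [-0.12  0.61  0.58  1.84 -0.97  1.35  0.97]
top 0.7 [0.5782 0.0411 0.0526]
top 0.68 [0.5724 0.1462 0.1112]
[262 178]
scene 0.73 [0.5864 0.0478 0.0597]
scene 0.24 [ 0.6993 -0.2317  0.0441]
[307 212]
```

View pics/q_scene.png

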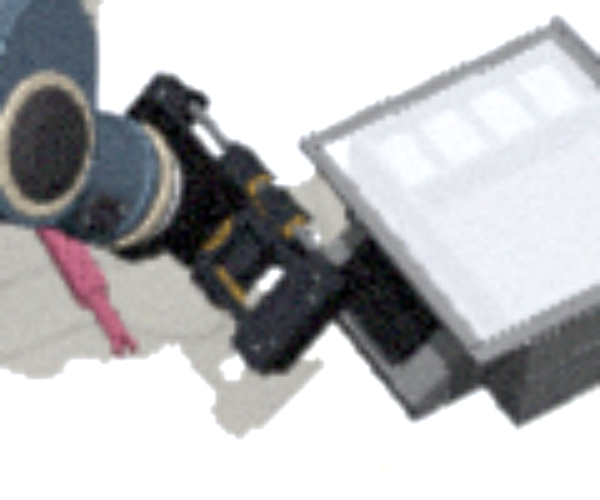

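The crop shows the closed fingers in front of the latch plate, just upslope of the press line. I'll shift downslope and approach along the normal.

Emit:
{"method": "arm_command", "body": {"plan": "-0.4 0.1 0.5 0 0 0 1; -0.4 0.1 0.5 0 0 0 1; 0 0 0.7 0 0 0 1; 0 0 0.7 0 0 0 1; 0 0 0.7 0 0 0 1; 0 0 0.5 0 0 0 1; 0 0 0 0 0 0 1; 0 0 0 0 0 0 1"}}

```text
time_s: 7.1
tcp_pos: [0.5775, 0.0222, 0.0703]
tcp_rot: [-0.245, 0.653, 0.675, 0.24]
contact_force: [0.4, 0.4, 1.1]
finger_gap: 0.0007
grip_force: 0.0
```

```bash
python3 - <<'E'
from h import *
p,r=pose()
print((RP.T@(p-PP)).round(4),np.degrees(R.from_matrix(r.T@RP).as_rotvec()).round(1),np.round(get_obs()['joint_positions'],3))
E
```

```text
[-0.0001  0.0003 -0.0243] [-0.4 -0.1  0.8] [-0.08   0.675  0.432  1.881 -1.018  1.208  1.007]
```

Emit:
{"method": "arm_command", "body": {"plan": "0 0 0.35 0 0 0 1; 0 0 0.35 0 0 0 1; 0 0 0.25 0 0 0 1; 0 0 0.2 0 0 0 1; 0 0 0 0 0 0 1"}}

```text
time_s: 7.52
tcp_pos: [0.5771, 0.0377, 0.0532]
tcp_rot: [-0.245, 0.652, 0.676, 0.24]
contact_force: [-0.5, 0.6, 0.4]
finger_gap: 0.0004
grip_force: 0.0
```

```bash
python3 - <<'E'
from h import *
p,r=pose()
print((RP.T@(p-PP)).round(4),np.degrees(R.from_matrix(r.T@RP).as_rotvec()).round(1),np.round(get_obs()['joint_positions'],3))
E
```

```text
[ 0.0008  0.0002 -0.0011] [-0.4 -0.2  0.9] [-0.056  0.684  0.362  1.895 -1.023  1.149  1.005]
```

Emit:
{"method": "arm_command", "body": {"plan": "0 0 0.15 0 0 0 1; 0 0 0.15 0 0 0 1; 0 0 0.1 0 0 0 1; 0 0 0 0 0 0 1"}}

```text
time_s: 7.85
tcp_pos: [0.5778, 0.0415, 0.0477]
tcp_rot: [-0.244, 0.653, 0.676, 0.241]
contact_force: [0.5, -2.4, 2.6]
finger_gap: 0.0002
grip_force: 1.4
```

Emit:
{"method": "arm_command", "body": {"plan": "0 0 0.1 0 0 0 1; 0 0 0.05 0 0 0 1; 0 0 0 0 0 0 1; 0 0 0 0 0 0 1"}}

```text
time_s: 8.18
tcp_pos: [0.5778, 0.0435, 0.0454]
tcp_rot: [-0.244, 0.653, 0.676, 0.241]
contact_force: [0.6, -2.5, 2.4]
finger_gap: 0.0004
grip_force: 1.7
```

```bash
python3 - <<'E'
from h import *
print(np.round(get_obs()['joint_positions'],3))
for c in('top','scene'):
    im=save(c,f'l_{c}.png')
    for d in finder.look_for(c,'lid_lip')[:2]: print(c,d['conf'],world(c,d['point']).round(4))
E
```

```text
[-0.043  0.69   0.33   1.899 -1.025  1.121  1.003]
top 0.74 [0.5746 0.1681 0.197 ]
scene 0.66 [0.5869 0.1814 0.2445]
```

The lid is already rising. I'll hold briefly, then retreat along the normal.

Emit:
{"method": "arm_command", "body": {"plan": "0 0 0 0 0 0 1; 0 0 0 0 0 0 1; 0 0 0 0 0 0 1; 0 0 0 0 0 0 1; 0 0 0 0 0 0 1; 0 0 0 0 0 0 1; 0 0 0 0 0 0 1; 0 0 0 0 0 0 1"}}

```text
time_s: 9.05
tcp_pos: [0.5776, 0.0437, 0.0452]
tcp_rot: [-0.244, 0.653, 0.676, 0.24]
contact_force: [2.1, -2.7, 2.3]
finger_gap: 0.0004
grip_force: 1.8
```

Emit:
{"method": "arm_command", "body": {"plan": "0 0 -0.3 0 0 0 1; 0 0 -0.6 0 0 0 1; 0 0 -0.9 0 0 0 1; 0 0 -0.9 0 0 0 1; 0 0 -0.9 0 0 0 1; 0 0 -0.9 0 0 0 1; 0 0 -0.9 0 0 0 0; 0 0 -0.9 0 0 0 -0.2"}}

```text
time_s: 9.72
tcp_pos: [0.5781, -0.0372, 0.1427]
tcp_rot: [-0.246, 0.652, 0.676, 0.24]
contact_force: [-0.1, 0.3, -0.5]
finger_gap: 0.0075
grip_force: 0.0
```

```bash
python3 - <<'E'
from h import *
im=save('scene','o_scene.png')
for d in finder.look_for('scene','lid_lip')[:2]: print(d['conf'],world('scene',d['point']).round(4))
H=O+e*.085+Z*.1
print('lip pred',H+.21*(-e*np.cos(1.85)+Z*np.sin(1.85)),[proj('scene',H+yb*s+.21*(-e*np.cos(1.85)+Z*np.sin(1.85))).round() for s in(-.105,.105)])
cv2.imwrite('pics/o.png',cv2.convertScaleAbs(cv2.resize(im[100:300,180:460],None,fx=2.8,fy=2.8)[:,:,::-1],alpha=1.8))
M=np.array([.447,-.2525,0]); print(np.round(get_obs()['joint_positions'],2))
plan([(M+[0,0,.14],down(68.6))],-0.2)
E
```

```text
0.83 [0.5818 0.2876 0.2062]
0.63 [0.5803 0.4461 0.0889]
lip pred [0.57220651 0.30945219 0.30186779] [array([422., 156.]), array([377., 116.])]
[ 0.03  0.59  0.41  1.79 -0.88  1.32  0.92]
-0.62 -0.54 -0.51 0.3 -0.45 -0.82 -0.2; -0.6 -0.6 -0.46 0.3 -0.45 -0.82 -0.2; -0.56 -0.67 -0.41 0.3 -0.45 -0.82 -0.2; -0.52 -0.73 -0.37 0.3 -0.45 -0.82 -0.2; -0.47 -0.78 -0.32 0.3 -0.45 -0.82 -0.2; -0.42 -0.83 -0.27 0.3 -0.45 -0.82 -0.2; -0.36 -0.87 -0.23 0.3 -0.45 -0.82 -0.2; -0.29 -0.9 -0.18 0.3 -0.45 -0.82 -0.2
-0.22 -0.93 -0.14 0.3 -0.45 -0.82 -0.2; -0.14 -0.95 -0.1 0.3 -0.45 -0.82 -0.2; -0.07 -0.96 -0.07 0.3 -0.45 -0.82 -0.2; 0.01 -0.96 -0.04 0.3 -0.45 -0.82 -0.2; 0.1 -0.96 -0.01 0.3 -0.45 -0.82 -0.2
```

View pics/o.png

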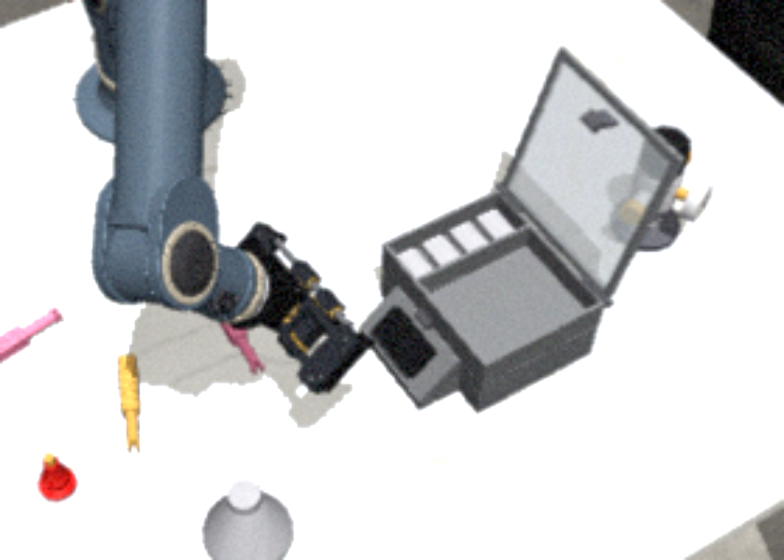

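The lid is fully open, with its top corners at crop (563,50) and (683,155), which match the prediction for 1.85 rad. The compartment is empty. Next I move over the brass tool.

Emit:
{"method": "arm_command", "body": {"plan": "-0.6 -0.55 -0.6 0.3 -0.45 -0.8 -0.2; -0.6 -0.6 -0.5 0.3 -0.45 -0.8 -0.2; -0.55 -0.65 -0.5 0.3 -0.45 -0.8 -0.2; -0.5 -0.75 -0.45 0.3 -0.45 -0.8 -0.2; -0.45 -0.8 -0.4 0.3 -0.45 -0.8 -0.2; -0.4 -0.85 -0.3 0.3 -0.45 -0.8 -0.2; -0.35 -0.85 -0.3 0.3 -0.45 -0.8 -0.2; -0.3 -0.9 -0.2 0.3 -0.45 -0.8 -0.2"}}

```text
time_s: 10.48
tcp_pos: [0.4956, -0.1711, 0.1482]
tcp_rot: [-0.103, 0.391, 0.909, 0.098]
contact_force: [0.2, -0.0, 0.3]
finger_gap: 0.0516
grip_force: 0.0
```

Emit:
{"method": "arm_command", "body": {"plan": "-0.2 -0.95 -0.1 0.3 -0.45 -0.85 -0.2; -0.15 -0.95 -0.1 0.3 -0.45 -0.85 -0.2; -0.05 -0.95 0 0.3 -0.45 -0.85 -0.2; 0 -0.95 0 0.3 -0.45 -0.85 -0.2; 0.1 -0.95 0 0.3 -0.45 -0.85 -0.2; 0 0 0 0 0 0 -0.2; 0 0 0 0 0 0 -0.2"}}

```text
time_s: 11.07
tcp_pos: [0.4434, -0.2509, 0.1438]
tcp_rot: [-0.003, 0.185, 0.983, 0.002]
contact_force: [0.4, 0.4, -0.2]
finger_gap: 0.0524
grip_force: 0.0
```

```bash
python3 - <<'E'
from h import *
im=save('scene','g0.png');s=save('top','g1.png')
for cam,I in(('scene',im),('top',s)):
    m=cv2.inRange(cv2.cvtColor(I,cv2.COLOR_RGB2HSV),(15,110,60),(32,255,255))
    if cam=='scene': m[:215]=0;m[270:]=0;m[:,:215]=0;m[:,240:]=0
    else: m[:195]=0;m[260:]=0;m[:,:335]=0;m[:,375:]=0
    y,x=np.nonzero(m)
    if len(x)<10: print(cam,'hidden',len(x));continue
    P=np.array([onplane(cam,[a_,b_],.013)[:2] for a_,b_ in zip(x,y)])
    mu=P.mean(0);u=np.linalg.svd(P-mu,full_matrices=False)[2][0];u*=np.sign(u[0]);t=(P-mu)@u
    print(cam,len(x),'butt',mu+u*t.min(),'tip',mu+u*t.max(),'ang',np.degrees(np.arctan2(u[1],u[0])))
    for d in finder.look_for(cam,'coretool_mid')[:4]: print(round(d['conf'],2),world(cam,d['point']).round(4))
p,r=pose();print(p,np.degrees(np.arctan2(r[1,1],r[0,1])),r[:,2].round(3),np.round(get_obs()['joint_positions'],2),get_obs()['finger_gap'])
E
```

```text
scene 162 butt [ 0.40199456 -0.23126746] tip [ 0.52053209 -0.27964379] ang -22.20085331249607
0.66 [ 0.4337 -0.1053  0.0264]
0.5 [ 0.5685 -0.5256  0.0204]
0.49 [ 0.3183 -0.3513  0.0183]
top 74 butt [ 0.40424732 -0.23231515] tip [ 0.5235041  -0.28164729] ang -22.473081760957438
0.79 [ 0.427  -0.1029  0.02  ]
[ 0.44548202 -0.25150813  0.14407405] 68.84432838094222 [-0.004  0.004 -1.   ] [ 0.07  0.31  0.45  2.02 -0.18  0.85  1.81] 0.052107235311086846
```

Emit:
{"method": "arm_command", "body": {"plan": "0 0.1 0.9 0 0 0.15 -0.2; 0 0 0.9 0 0 0 -0.2; 0 0 0.9 0 0 0 -0.2; 0 0 0.9 0 0 0 -0.2; 0 0 0.9 0 0 0 -0.2; 0 0 0.9 0 0 0 -0.2; 0 0 0.9 0 0 0 -0.2; 0 0 0.4 0 0 0 -0.2"}}

```text
time_s: 11.93
tcp_pos: [0.4444, -0.2489, 0.008]
tcp_rot: [-0.004, 0.191, 0.982, 0.002]
contact_force: [-0.9, 0.2, 0.6]
finger_gap: 0.0523
grip_force: 0.0
```

Emit:
{"method": "arm_command", "body": {"plan": "0 0 0.15 0 0 0 -0.2; 0 0 0 0 0 0 -0.2; 0 0 0 0 0 0 1; 0 0 0 0 0 0 1; 0 0 0 0 0 0 1; 0 0 0 0 0 0 1; 0 0 0 0 0 0 1; 0 0 0 0 0 0 1", "newtons": 30}}

```text
time_s: 12.6
tcp_pos: [0.4451, -0.25, 0.0077]
tcp_rot: [-0.002, 0.192, 0.981, 0.001]
contact_force: [0.2, 0.4, 2.0]
finger_gap: 0.022
grip_force: 30.0
```

Emit:
{"method": "arm_command", "body": {"plan": "0 0 -0.4 0 0 0 1; 0 0 -0.8 0 0 0 1; 0 0 -1 0 0 0 1; 0 0 -1 0 0 0 1; 0 0 -1 0 0 0 1; 0 0 -1 0 0 0 1; 0 0 -1 0 0 0 1; 0 0 -1 0 0 0 1"}}

```text
time_s: 13.27
tcp_pos: [0.4446, -0.2503, 0.1525]
tcp_rot: [-0.002, 0.192, 0.981, 0.001]
contact_force: [0.8, -0.2, -1.4]
finger_gap: 0.0218
grip_force: 30.0
```

Emit:
{"method": "arm_command", "body": {"plan": "0 0 -1 0 0 0 1; 0 0 -1 0 0 0 1; 0 0 -1 0 0 0 1; 0 0 0 0 0 0 1; 0 0 0 0 0 0 1"}}

```text
time_s: 13.68
tcp_pos: [0.4456, -0.2508, 0.2121]
tcp_rot: [-0.001, 0.192, 0.981, 0.001]
contact_force: [-1.0, 0.5, -2.0]
finger_gap: 0.0217
grip_force: 30.0
```

```bash
python3 - <<'E'
from h import *
T=O-yb*.0325+e*.016;print(T)
p,r=pose();print(p)
plan([([.56,0.0,.22],down(1)),(T+[0,0,.22],down(1))],1)
E
```

```text
[0.60691581 0.18316477 0.        ]
[ 0.4455511  -0.25077474  0.21210342]
-0.04 0.92 -0.02 0 -0 0.74 1; 0.03 0.92 -0.02 0 -0 0.74 1; 0.1 0.91 -0.02 0 -0 0.74 1; 0.17 0.9 -0.02 0 -0 0.74 1; 0.24 0.89 -0.02 0 -0 0.74 1; 0.31 0.86 -0.02 0 -0 0.74 1; 0.38 0.84 -0.02 0 -0 0.74 1; 0.44 0.81 -0.03 0 -0 0.74 1
0.5 0.77 -0.03 0 -0 0.74 1; 0.56 0.73 -0.03 0 -0 0.74 1; 0.62 0.68 -0.03 0 -0 0.74 1; 0.67 0.63 -0.03 0 -0 0.74 1; 0.72 0.58 -0.03 0 -0 0.74 1; 0.76 0.52 -0.03 0 -0 0.74 1; 0.8 0.46 -0.03 0 -0 0.74 1; 0.91 0.25 0 0 0 0 1
0.91 0.25 0 0 0 0 1; 0.91 0.25 0 0 0 0 1; 0.91 0.25 0 0 0 0 1; 0.91 0.25 0 0 0 0 1; 0.91 0.25 0 0 0 0 1; 0.91 0.25 0 0 0 0 1; 0.91 0.25 0 0 0 0 1; 0.91 0.25 0 0 0 0 1
0.91 0.25 0 0 0 0 1
```

Emit:
{"method": "arm_command", "body": {"plan": "-0.05 0.9 0 0 0 0.75 1; 0.05 0.9 0 0 0 0.75 1; 0.1 0.9 0 0 0 0.75 1; 0.15 0.9 -0.05 0 0 0.75 1; 0.25 0.9 -0.05 0 0 0.75 1; 0.3 0.85 -0.05 0 0 0.75 1; 0.4 0.85 -0.05 0 0 0.75 1; 0.45 0.8 0 0 0 0.75 1"}}

```text
time_s: 14.35
tcp_pos: [0.5057, -0.1167, 0.214]
tcp_rot: [-0.004, 0.487, 0.873, -0.0]
contact_force: [0.8, -0.3, -2.6]
finger_gap: 0.0222
grip_force: 30.0
```

Emit:
{"method": "arm_command", "body": {"plan": "0.5 0.75 0 0 0 0.75 1; 0.55 0.75 0 0 0 0.75 1; 0.6 0.7 -0.05 0 0 0.75 1; 0.65 0.65 -0.05 0 0 0.75 1; 0.7 0.6 -0.05 0 0 0.7 1; 0.75 0.5 0 0 0 0.7 1; 0.8 0.45 0 0 0 0.7 1; 0.9 0.25 0 0 0 0 1"}}

```text
time_s: 15.02
tcp_pos: [0.5658, 0.0166, 0.2168]
tcp_rot: [-0.003, 0.7, 0.714, -0.002]
contact_force: [0.8, -0.2, -2.4]
finger_gap: 0.0215
grip_force: 30.0
```

Emit:
{"method": "arm_command", "body": {"plan": "0.9 0.25 0 0 0 0 1; 0.9 0.25 0 0 0 0 1; 0.9 0.25 0 0 0 0 1; 0.9 0.25 0 0 0 0 1; 0.9 0.25 0 0 0 0 1; 0.9 0.25 0 0 0 0 1; 0 0 0 0 0 0 1; 0 0 0 0 0 0 1"}}

```text
time_s: 15.68
tcp_pos: [0.5928, 0.1257, 0.2169]
tcp_rot: [-0.003, 0.698, 0.716, -0.002]
contact_force: [0.6, -0.2, -2.0]
finger_gap: 0.0218
grip_force: 30.0
```

```bash
python3 - <<'E'
from h import *
T=O-yb*.0325+e*.016
p,r=pose();print(p,get_obs()['finger_gap'])
plan([(T+[0,0,.2],down(1)),(T+[0,0,.09],down(1))],1)
im=save('scene','h.png')
cv2.imwrite('pics/h2.png',cv2.convertScaleAbs(cv2.resize(im[100:260,260:460],None,fx=3.5,fy=3.5)[:,:,::-1],alpha=1.8))
E
```

```text
[0.59282501 0.12569713 0.21686366] 0.021770950452863702
0.71 0.2 0.21 -0.02 -0 0.02 1; 0.71 0.19 0.21 -0.02 -0 0.02 1; 0.71 0.19 0.21 -0.02 -0 0.02 1; 0.71 0.19 0.21 -0.02 -0 0.02 1; 0 0 0.92 0 0 0 1; 0 0 0.92 0 0 0 1; 0 0 0.92 0 0 0 1; 0 0 0.92 0 0 0 1
0 0 0.92 0 0 0 1; 0 0 0.92 0 0 0 1
```

View pics/h2.png

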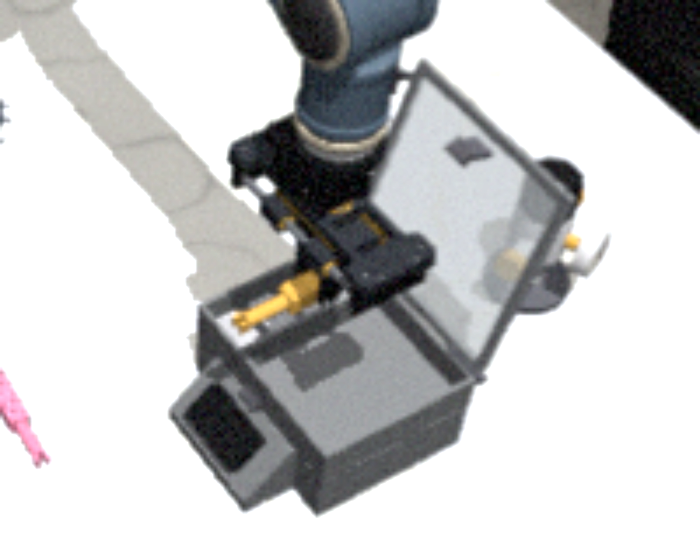

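The tool is held level above the box, tip to the front, with the lid open and clear of the gripper. Now I centre it and lower it.

Emit:
{"method": "arm_command", "body": {"plan": "0.7 0.2 0.2 0 0 0 1; 0.7 0.2 0.2 0 0 0 1; 0.7 0.2 0.2 0 0 0 1; 0.6 0.2 0.2 0 0 0 1; 0 0 0.8 0 0 0 1; 0 0 0.8 0 0 0 1; 0 0 0 0 0 0 1; 0 0 0 0 0 0 1"}}

```text
time_s: 16.4
tcp_pos: [0.608, 0.18, 0.1699]
tcp_rot: [-0.003, 0.699, 0.715, -0.001]
contact_force: [-0.1, -0.3, -2.5]
finger_gap: 0.0216
grip_force: 30.0
```

Emit:
{"method": "arm_command", "body": {"plan": "0 0 0.8 0 0 0 1; 0 0 0.8 0 0 0 1; 0 0 0.8 0 0 0 1; 0 0 0.6 0 0 0 1; 0 0 0.3 0 0 0 1; 0 0 0 0 0 0 1; 0 0 0 0 0 0 1"}}

```text
time_s: 16.98
tcp_pos: [0.6089, 0.1795, 0.1056]
tcp_rot: [-0.002, 0.699, 0.715, 0.0]
contact_force: [0.8, 0.1, -0.9]
finger_gap: 0.0215
grip_force: 30.0
```

Emit:
{"method": "arm_command", "body": {"plan": "0 0 0.4 0 0 0 1; 0 0 0.4 0 0 0 1; 0 0 0.3 0 0 0 1; 0 0 0.2 0 0 0 1; 0 0 0 0 0 0 1; 0 0 0 0 0 0 1"}}

```text
time_s: 17.48
tcp_pos: [0.6082, 0.1793, 0.0787]
tcp_rot: [-0.002, 0.699, 0.715, -0.0]
contact_force: [-0.6, -0.3, -1.9]
finger_gap: 0.0218
grip_force: 30.0
```

Emit:
{"method": "arm_command", "body": {"plan": "0 0 0.15 0 0 0 1; 0 0 0.1 0 0 0 1; 0 0 0 0 0 0 1; 0 0 0 0 0 0 1"}}

```text
time_s: 17.82
tcp_pos: [0.6083, 0.1795, 0.074]
tcp_rot: [-0.002, 0.699, 0.715, -0.0]
contact_force: [-0.1, -0.8, -1.7]
finger_gap: 0.0218
grip_force: 30.0
```

Emit:
{"method": "arm_command", "body": {"plan": "0 0 0.05 0 0 0 1; 0 0 0.05 0 0 0 1; 0 0 0 0 0 0 1"}}

```text
time_s: 18.07
tcp_pos: [0.6085, 0.1796, 0.0728]
tcp_rot: [-0.002, 0.699, 0.715, 0.0]
contact_force: [-1.2, 0.2, 2.5]
finger_gap: 0.0218
grip_force: 30.0
```

Contact: the force went from -1.7 to +2.5 N. Releasing.

Emit:
{"method": "arm_command", "body": {"plan": "0 0 0 0 0 0 0.6; 0 0 0 0 0 0 0.4; 0 0 0 0 0 0 0.2; 0 0 0 0 0 0 0.2; 0 0 0 0 0 0 0.2; 0 0 0 0 0 0 0.2"}}

```text
time_s: 18.57
tcp_pos: [0.6083, 0.1795, 0.0719]
tcp_rot: [-0.002, 0.699, 0.715, -0.0]
contact_force: [-0.3, 0.4, -0.3]
finger_gap: 0.0341
grip_force: 0.0
```

Emit:
{"method": "arm_command", "body": {"plan": "0 0 -0.3 0 0 0 0.2; 0 0 -0.5 0 0 0 0.2; 0 0 -0.8 0 0 0 0.2; 0 0 -1 0 0 0 0.2; 0 0 -1 0 0 0 0.2; 0 0 -1 0 0 0 0.2; 0 0 -1 0 0 0 0.2; -0.5 0 -0.8 0 0 0 0.2"}}

```text
time_s: 19.23
tcp_pos: [0.6094, 0.1716, 0.2027]
tcp_rot: [-0.002, 0.698, 0.716, 0.002]
contact_force: [-0.2, 0.9, -0.0]
finger_gap: 0.0345
grip_force: 0.0
```

Emit:
{"method": "arm_command", "body": {"plan": "-1 0 -0.3 0 0 0 0.2; -1 0 -0.3 0 0 0 0.2; -1 0 -0.3 0 0 0 0.2; -1 0 0 0 0 0 0.2; -1 0 0 0 0 0 0.2; -1 0 0 0 0 0 0.2; -1 0 0 0 0 0 0.2; -1 0 0 0 0 0 0.2"}}

```text
time_s: 19.9
tcp_pos: [0.6127, 0.008, 0.2188]
tcp_rot: [-0.002, 0.699, 0.715, 0.001]
contact_force: [-0.0, -0.7, -1.2]
finger_gap: 0.0345
grip_force: 0.0
```

```bash
python3 - <<'E'
from h import *
im=save('scene','z.png');t=save('top','z1.png')
A=cv2.resize(im[100:260,260:460],(400,320));B=cv2.resize(t[120:280,100:300],(400,320))
cv2.imwrite('pics/zz.png',cv2.convertScaleAbs(np.hstack([A,B])[:,:,::-1],alpha=1.8))
E
```

```text
(no output)
```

View pics/zz.png

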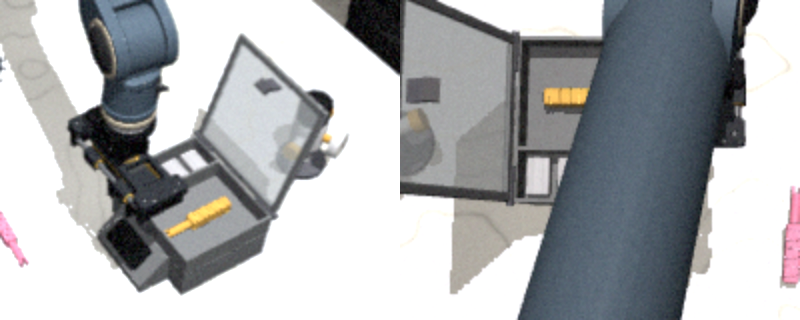

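The brass tool lies flat on the floor of the wide compartment at left-crop (200,215). The lid stands open and the gripper is clear. I'll let it settle and hand in.

Emit:
{"method": "arm_command", "body": {"plan": "0 0 0 0 0 0 0.2; 0 0 0 0 0 0 0.2; 0 0 0 0 0 0 0.2"}}

```text
time_s: 20.25
tcp_pos: [0.6127, 0.0108, 0.2178]
tcp_rot: [-0.002, 0.698, 0.716, 0.0]
contact_force: [0.8, -0.2, 0.5]
finger_gap: 0.0346
grip_force: 0.0
```

```bash
python3 -c "
from plant import bot
print(bot.hand_in())"
```

```text
the job is handed in; nothing more can be done
None
```

I pressed the latch and the lid sprang fully open by itself. The brass tool was then lowered flat onto the floor of the wide compartment, and I handed the job in at about 20 s with the lid open and the gripper clear; no verdict came back.

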